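# Close the sliding battery door of a desktop synthesizer

## Robot

A 6-joint arm with a two-finger parallel gripper is mounted at the origin on the work surface. World frame = base frame: x ahead of the robot, y to its left, z up, the work surface at z = 0. Lengths are in mm, angles in rad, forces in N, time in s.
With the tool pointing down it reaches from about 350 to 875 mm from the base axis. Payload 4.2 kg.
Tool frame: the origin (TCP) lies midway between the tips of the shut fingers; the grasp point (between the pads) lies 19 mm behind it; z points along the fingers, y is the direction in which the jaws open and shut (so a half turn about z gives the same grasp; the last joint's range is limited). The gripper opens to 85 mm and grips with 20 to 120 N. Pads are 22 mm wide; open, the fingers measure 114 mm over their backs; the gripper's body (76 mm by 85 mm) begins 54 mm behind the grasp point. The pads swing forward as they close: fully open they stand 13 mm farther back than shut.
Start: joints at [0.259, 0.385, 0.008, 0, -1.194, -0.259], TCP at [624.979, 0.025, 231.312] pointing down, gripper open.
Joint ranges: [-3.14, 3.14], [-1.21, 2.06], [-1.07, 1.41], [-3.16, 2.05], [-2.99, -0.16], [-3.1, 3.1]. Speed limits (rad/s): [2.79, 2.79, 3.14, 3.14, 3.14, 3.14].

## Interface

Orientations are given as a unit quaternion [x, y, z, w].
In Python, from bench import read_state, get_image, job_done, search_frame, regions_of gives the robot as it stands.
- The arm moves only by the tool servo_tool, never from a script. Its arguments are lists of equal length, an entry for each row: "turn": the turn, a rotation vector about the world's x, y, z in rad, a list of three; "dp": the shift along the world's x, y, z in m, a list of three; "fingers": the finger opening in m, from 0 to 0.0854. In form: {"turn": [[rx, ry, rz], ...], "dp": [[tx, ty, tz], ...], "fingers": [fingers, ...]}. A call has exactly 5 rows; each row shifts and turns the pose as measured when the row begins; what a row does not reach is not made up. A row lasts 1/8 s, in which the tool goes at most 62.5 mm and 10.7 degrees, less where a joint would pass 70% of its speed; a pose out of reach is approached as far as the arm can. A call is refused whole if a number of a shift passes 0.0625 or a number of a turn 0.188, either way. A call with a gripper value outside its range is refused whole. The fingers move at their own pace and stop on an object; the grip force is fixed at half the most. Time passes only in rows, so rows that do not move let the fingers close, or fill a call up. It gives the time, the measured TCP pose, the force and the opening at its end, in the units of the state.
- read_state(): the state, without advancing time (a new reading comes with each control period).
- get_image(name): name is "scene" or "side" or "wrist"; returns a dict with "img" (420x560x3 uint8, red, green, blue), "vfov" (degrees; the focal length in pixels is half the picture's height over the tangent of half this angle, whatever the lens; pixels are square), "cx", "cy" (the principal point, pixels), "world_from_camera" (4x4, takes a point from camera to world coordinates); the wrist camera has in their place "mount" (4x4, takes a point from camera to tool coordinates, whose origin is the TCP and whose axes are the flange's). Camera axes: x right, y down, z forward; pixel columns grow to the right and rows downward; lengths in mm; the calibration is good to about 2 mm. A picture is of the moment at which its call begins: read the wrist's pose just before it. There is no depth.
- job_done(): hands the job in, once; it reports no verdict.
Trained networks look in the newest picture that a camera, given by its name, has taken for a name from the list of things; names that differ only in an ending like _2 or _b are one class to them, and where a whole thing is asked for, a point or a joint stands for the part that bears it (a point fixed in the world has none). Each returns a list of dicts, best first, with "score" (0 to 1); they miss things now and then, are a little off and sometimes report something else, mostly with a low value. They report only what shows in the picture. A call takes as long as a camera call.
- search_frame(query, camera): "box" ([left, top, width, height] in pixels, round what is visible of it).
- regions_of(query, camera): "region" (420x560 bool, what is visible of it) and "box" ([left, top, width, height] in pixels, round what is visible of it).
The state is a dict: "clock": time; "joints": joint angles; "joint_vel": joint speeds; "joint_efforts": joint torques, N m; "position": TCP position; "ee_rot": TCP orientation; "contact_force": force on the tool from outside, world axes, zero at the start; "wrist_torque": the same for the moment, N m; "gripper_width": finger opening in mm.
Only numpy, scipy, OpenCV 4.12 (cv2) and the standard library are available. Lean on these libraries where they do the work, as an engineer would, in place of code of your own. Each camera call takes 0.05 s, during which the arm holds its last target. There are 200 camera calls.

## Task

The desktop synthesizer lies face down with a battery in its bay and the battery door standing open on its hinge. With a fingertip, pushing only on the outside of the door, fold it over the battery, press it down flat and push it forward by its raised thumb bar until its free edge is fully home beneath the steel retaining lip and stays there by itself. Do not pinch the door or touch the pad on its inside, do not lift or shove the synthesizer, and leave the things lying around and on it where they are.

Things in the scene. Friction and masses are not known exactly. Their poses are not given: they have to be found in the camera images.
- synth: Desktop synthesizer lying face down, loose, 1.9 kg: aluminium case with dark wooden end cheeks, 206 (x) x 282 (y) x 56 mm. Origin: centre of its underside, on a 3 mm mat; z up. Flat base plate faces up at z = 50 mm (cheeks and four 18 mm feet at x +-82, y +-112 are 6 mm higher). Battery bay 97 (x) x 64 mm (y) around x 0, y -25 mm: hinge on its -x side, lip on its +x side. Door closes towards +x
- hinge_line (a point): Middle of the door's hinge line, level with the base plate, fixed to the synth at its x = -52, y = -25, z = 50 mm; axes as the synth's, so the hinge runs along y. Dark steel knuckles 6 mm thick lie along it
- lip_edge (a point): Middle of the free edge of the steel retaining lip, fixed to the synth 91 mm in +x from the hinge line and 3.5 mm above the base plate; axes as the synth's. The lip is a steel strip 50 mm wide (y) and 3 mm thick that overhangs the far side of the bay by 10 mm; its underside is 2 mm above the base plate, its top 5 mm
- door_hinge (a joint): Door angle, rad: 0 flat in the bay, outer face level with the base plate (firm stop); 1.57 upright; starts at 1.75 to 2.3, leaning back from the bay. Stiff hinge: stays where left (0.3 N at the free edge moves it). The battery's spring holds the folded door up at about 0.17; pressing it flat at door_press takes about 8 N. Once tucked, the spring holds the edge up against the lip at about 0.02
- door_slide (a joint): How far the door is slid away from the hinge line along its own length, m: 0 drawn back (start; edge 3 mm short of the lip), 0.009 fully home (edge 6 mm beneath the lip). Takes 3 to 6 N while the battery's spring bears on it; stays where left. The edge passes under the lip only while the door is pressed almost flat (hinge below about 0.02); else it butts against the lip or rides over it
- door_press (a point): Where to press: centre line of the door's outer face, 50 mm from the hinge line at slide 0, 12 mm short of the thumb bar. Rides with the door: x from hinge to free edge, y along the hinge, z out of the outer face (up once folded). Door: grey plate, 5 to 88 mm from the hinge line, 60 mm wide, 3.5 mm thick. Thumb bar: rib across it, 6 mm high, 44 mm wide, 62 to 68 mm from the hinge line (slide 0)
- door_edge (a point): Middle of the door's free edge on its outer face, 88 mm from the hinge line at slide 0; axes as door_press
- door_pad: Firm grey pad on the inside of the door, 34 x 50 x 2 mm, that rests on the battery; not to be touched. The origin of this frame lies on the hinge line when the slide is 0, axes as door_press (the pad lies from 28 to 62 mm along x, on the -z side)
- spare_battery: Loose spare battery, black block 60 x 56 x 18 mm lying beside the synth; origin at the centre of its underside; leave alone
- screwdriver: Loose screwdriver with black handle, 170 mm long, 26 mm thick, lying beside the synth; origin on the mat under its middle, blade to +x; leave alone
- knob_cap: Loose black knob cap, 22 mm wide, 16 mm high, standing on the synth's base plate; origin at the centre of its underside; leave alone
- screw_tin: Loose shallow round steel tin, 52 mm wide, 18 mm high, beside the synth; origin at the centre of its underside; leave alone
- effect_pedal: Loose grey effect pedal, 112 x 62 x 50 mm with its knobs; origin at the centre of its underside; leave alone
- mug: Loose white mug, 76 mm wide, 88 mm high; origin at the centre of its underside; leave alone
- headphones: Loose black headphones lying flat, about 145 x 212 x 28 mm; origin on the mat midway between the ear cups, band towards +x; leave alone

How it is judged (in metres and radians):
At the end, for the whole second after the job is handed in: The door lies folded (hinge below 0.045 rad) and slid at least 6 of its 9 mm home, its free edge at least 3 mm past the edge of the lip and beneath it, held down by the lip alone; the synthesizer stands flat and still (value of joint door_hinge below 0.045 rad and value of joint door_slide above 0.006 m and x of door_edge in the frame of lip_edge above 0.003 m and z of door_edge in the frame of lip_edge below 0 m and linear speed of synth below 0.01 m/s and angle between synth's own z axis and vertical below 0.03 rad); the robot touches nothing.
It fails at once if the pad on the inside of the door was touched or the door pinched (contact force between the fingers and door_pad above 0.5 N).
It fails at once if the synthesizer was lifted or tipped (height (world z) of synth above 0.013 m or angle between synth's own z axis and vertical above 0.1 rad).
It fails at once if the synthesizer was shoved more than 25 mm (distance of synth from where it was at the start of the episode above 0.025 m).
It fails at once if something lying around was moved more than 25 mm or lifted (distance of any of spare_battery, screwdriver, knob_cap, screw_tin, effect_pedal, mug, headphones from where it was at the start of the episode above 0.025 m).
It also fails if it takes over 45 s, if anything falls off the work surface, if the arm or the gripper's body presses on something with over 40 N, if the wrist force passes 120 N, or if a joint passes its speed limit or range.

## Working session

There is one attempt and no reset: what is moved stays moved. The work goes in short steps, Python scripts to look and compute and a tool call to move; the robot and the scene stay as the last step left them, time stands still between calls to the robot, and variables do not carry over. Pictures are saved under pics/ and viewed, about 8 in all and at most 12, crops included, and the job is handed in when it is done.

Besides the shell and the picture viewer there is one more tool, called after "Request:" as name(argument=value, ...) on one line, values as JSON. servo_tool: Moves the arm, as the interface text tells. Its arguments: {"type":"object","properties":{"turn":{"type":"array","items":{"type":"array","items":{"type":"number"}}},"dp":{"type":"array","items":{"type":"array","items":{"type":"number"}}},"fingers":{"type":"array","items":{"type":"number"}}},"required":["turn","dp","fingers"]}

```bash
mkdir -p pics; cat > h.py <<'E'
import numpy as np, cv2
from bench import *
def cam(n):
    g=get_image(n); f=g["img"].shape[0]/2/np.tan(np.radians(g["vfov"])/2)
    return g,f
def proj(g,T,P):
    f=210/np.tan(np.radians(g["vfov"])/2); q=(np.c_[np.atleast_2d(P),np.ones(len(np.atleast_2d(P)))]@np.linalg.inv(T).T)[:,:3]
    return np.c_[g["cx"]+f*q[:,0]/q[:,2], g["cy"]+f*q[:,1]/q[:,2]]
def atz(g,T,uv,z):
    f=210/np.tan(np.radians(g["vfov"])/2); d=T[:3,:3]@np.array([(uv[0]-g["cx"])/f,(uv[1]-g["cy"])/f,1]); o=T[:3,3]
    return o+d*(z-o[2])/d[2]
E
python3 - <<'E'
from h import *
s=read_state(); print(s)
for n in ["scene","side","wrist"]:
    g,f=cam(n); cv2.imwrite(f"pics/{n}0.png",g["img"][:,:,::-1]); print(n,f,g["cx"],g["cy"],g.get("world_from_camera",g.get("mount")))
    for q in ["synth","door_press","knob_cap","lip_edge"]:
        print(q,[(r["box"],round(r["score"],2)) for r in search_frame(q,n)[:2]])
E
cd pics; python3 -c "
import cv2,numpy as np
cv2.imwrite('a.png',cv2.resize(np.hstack([cv2.imread('scene0.png'),cv2.imread('side0.png')]),(1120,420))[:, :])"
```

```text
{'clock': 0.0, 'joints': array([ 2.58588489e-01,  3.85569672e-01,  6.57514498e-03, -5.09677112e-04,
       -1.19400830e+00, -2.58568979e-01]), 'joint_vel': array([-0.00096953, -0.00141162, -0.00027299,  0.00045409,  0.00077296,
        0.00043924]), 'joint_efforts': array([-9.55001960e-04, -3.92286408e+01,  1.88399577e+01,  4.18616563e+00,
       -4.72148502e-03,  8.27910434e-07]), 'position': array([6.24390163e+02, 8.07251078e-03, 2.30192263e+02]), 'ee_rot': array([-0.70704674,  0.70716592,  0.00075944, -0.00083457]), 'contact_force': array([-0.42540132, -0.08634127, -0.41166124]), 'wrist_torque': array([ 0.01932137, -0.02089158, -0.04395322]), 'gripper_width': 85.39677257124885}
scene 437.0157347263833 274.24518353720345 211.73018263610393 [[-7.74608142e-01  5.22746385e-01 -3.55975342e-01  1.00060816e+03]
 [ 6.32287750e-01  6.52508663e-01 -4.17665711e-01  5.08520861e+02]
 [ 1.39437540e-02 -5.48606108e-01 -8.35964658e-01  1.09153981e+03]
 [ 0.00000000e+00  0.00000000e+00  0.00000000e+00  1.00000000e+00]]
synth [([209.8, 164.3, 119.9, 97.4], 0.97)]
door_press [([263.1, 167.5, 22.0, 2
[... 537 characters left out ...]
 72.7], 0.68)]
door_press [([277.7, 216.7, 32.2, 13.0], 0.8), ([362.3, 227.3, 25.0, 20.7], 0.68)]
knob_cap [([265.0, 204.8, 10.2, 8.6], 0.6)]
lip_edge [([222.1, 189.0, 131.6, 78.2], 0.67)]
wrist 289.4784349494831 283.2618653288378 207.1068436909376 [[-1.07718446e-04 -9.64733184e-01 -2.63229694e-01  6.68662736e+01]
 [ 9.99999158e-01 -4.44240047e-04  1.21891552e-03  3.78067744e-01]
 [-1.29286542e-03 -2.63229341e-01  9.64732420e-01 -1.41973012e+02]
 [ 0.00000000e+00  0.00000000e+00  0.00000000e+00  1.00000000e+00]]
synth [([196.9, 2.6, 279.3, 302.3], 0.86)]
door_press [([370.0, 51.9, 107.1, 95.2], 0.77)]
knob_cap [([347.1, 202.8, 18.4, 22.3], 0.58)]
lip_edge [([192.7, 0.7, 285.4, 302.5], 0.96)]
```

View pics/scene0.png

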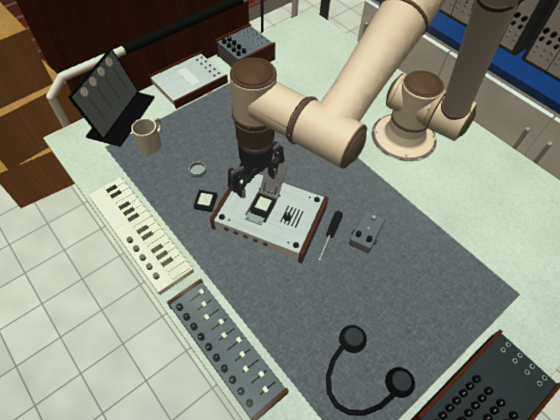

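View pics/side0.png

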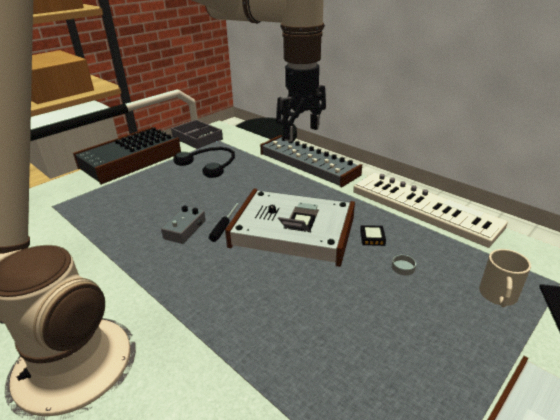

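View pics/wrist0.png

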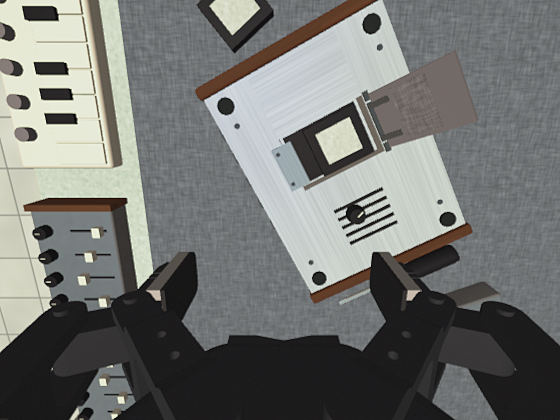

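The wrist view shows the feet at about (226,106), (372,23), (447,219) and (319,278). The lip is at (290,165), and the door leans back with its free edge at about (455,52)–(477,122). The knob cap at (355,214) is clear of the bay.

```bash
cat >> h.py <<'E'
from scipy.spatial.transform import Rotation as R
def wristT(g,s):
    T=np.eye(4); T[:3,:3]=R.from_quat(s["ee_rot"]).as_matrix(); T[:3,3]=s["position"]; return T@g["mount"]
E
python3 - <<'E'
from h import *
from scipy.optimize import least_squares
s=read_state(); g,f=cam("wrist"); T=wristT(g,s)
im=cv2.cvtColor(g["img"],cv2.COLOR_RGB2GRAY)
px=[]
for u,v in [(226,106),(372,23),(447,219),(319,278)]:
    w=im[v-13:v+14,u-13:u+14]; n,l,st,c=cv2.connectedComponentsWithStats((w<75).astype(np.uint8))
    k=l[13,13]; px.append(c[k]+[u-13,v-13]); print(px[-1],st[k])
px=np.array(px)
# image left-top foot: +x,-y ; right-top -x,-y ; right-bottom -x,+y ; left-bottom +x,+y
F=np.array([[82,-112,56],[-82,-112,56],[-82,112,56],[82,112,56.]])
W=lambda p,P:P@R.from_euler('z',p[2]).as_matrix().T+[p[0],p[1],3]
r=least_squares(lambda p:(proj(g,T,W(p,F))-px).ravel(),[640,60,.45]); print(r.x,np.degrees(r.x[2]),r.fun.round(1))
p=r.x
print("lip px",proj(g,T,W(p,np.array([[39,-50,53.5],[39,0,53.5]]))))
dp=np.array([[455,52],[477,122]])
def D(th): return np.array([[-52+88*np.cos(th),-55,50+88*np.sin(th)],[-52+88*np.cos(th),5,50+88*np.sin(th)]])
for th in np.arange(1.75,2.35,.05): print(round(th,2),proj(g,T,W(p,D(th))).round().tolist())
np.save("pose.npy",p)
for n,P in dict(hinge=[-52,-25,50],press=[-2,-25,50],bar=[10,-25,50],lip=[39,-25,53.5],c=[0,0,50]).items(): print(n,W(p,np.array([P])).round(1))
E
```

```text
[225.42990654 105.82242991] [  5   5  16  17 214]
[371.28673835  23.3297491 ] [  4   4  18  20 279]
[447.27683616 218.76271186] [  6   6  16  14 177]
[318.6993007  277.76923077] [  6   7  14  13 143]
[ 5.60481048e+02 -2.77077747e+01  4.79557226e-01] 27.476605057776244 [-1.3 -0.3  0.4 -1.2  1.1  0.9 -0.1  1.7]
lip px [[288.92784985 140.53477498]
 [309.54814091 181.57930352]]
1.75 [[416.0, 71.0], [443.0, 144.0]]
1.8 [[421.0, 68.0], [447.0, 142.0]]
1.85 [[426.0, 66.0], [452.0, 139.0]]
1.9 [[430.0, 63.0], [456.0, 137.0]]
1.95 [[434.0, 61.0], [460.0, 134.0]]
2.0 [[438.0, 59.0], [463.0, 132.0]]
2.05 [[442.0, 57.0], [467.0, 129.0]]
2.1 [[445.0, 55.0], [470.0, 127.0]]
2.15 [[448.0, 53.0], [472.0, 125.0]]
2.2 [[451.0, 52.0], [475.0, 123.0]]
2.25 [[453.0, 50.0], [476.0, 121.0]]
2.3 [[455.0, 49.0], [478.0, 119.0]]
2.35 [[457.0, 48.0], [480.0, 117.0]]
hinge [[525.9 -73.9  53. ]]
press [[570.2 -50.8  53. ]]
bar [[580.9 -45.3  53. ]]
lip [[606.6 -31.9  56.5]]
c [[560.5 -27.7  53. ]]
```

Request:
servo_tool(turn=[[0,0,-0.182],[0,0,-0.182],[0,0,-0.182],[0,0,-0.182],[0,0,-0.182]], dp=[[-0.034,-0.022,0],[-0.034,-0.022,0],[-0.034,-0.022,0],[-0.034,-0.022,0],[-0.034,-0.022,0]], fingers=[0,0,0,0,0])

```text
clock: 1.42
position: [452.0, -111.4, 230.4]
ee_rot: [-0.312, 0.95, -0.0, 0.0]
contact_force: [1.2, -0.3, 1.6]
gripper_width: -0.0
```

```bash
cat >> h.py <<'E'
def rel(s=None):
    s=s or read_state(); p=np.load("pose.npy"); Rm=R.from_euler('z',p[2]).as_matrix()
    q=Rm.T@(s["position"]-[p[0],p[1],3])-[-52,-25,50]
    M=Rm.T@R.from_quat(s["ee_rot"]).as_matrix()
    print("t",round(s["clock"],2),"XYZ",q.round(1),"F",(Rm.T@s["contact_force"]).round(1),"w",round(s["gripper_width"],1),"ty",M[:,1].round(3),"tz",M[:,2].round(3)); return s
E
python3 -c "
from h import *
s=rel();print(s['position'],s['joints'])"
```

```text
t 1.43 XYZ [-82.9   0.8 177.4] F [ 1.  -0.8  1.6] w -0.0 ty [-0.155  0.988 -0.001] tz [ 0.    -0.001 -1.   ]
[ 451.96879224 -111.43472826  230.39052954] [ 1.08971595e-01  1.10879077e-01 -3.67066349e-01  4.84720969e-04
 -1.09254220e+00 -1.04506393e+00]
```

Request:
servo_tool(turn=[[0,0,-0.155],[0,0,0],[0,0,0],[0,0,0],[0,0,0]], dp=[[-0.004,-0.002,0],[0,0,-0.03],[0,0,-0.03],[0,0,0],[0,0,0]], fingers=[0,0,0,0,0])

```text
clock: 2.05
position: [446.5, -115.3, 172.7]
ee_rot: [-0.233, 0.972, -0.001, 0.004]
contact_force: [-0.2, -0.5, 0.3]
gripper_width: 0.1
```

```bash
python3 -c "
from h import *
s=rel(); g,f=cam('wrist'); cv2.imwrite('pics/w1.png',g['img'][:,:,::-1])
T=wristT(g,s);p=np.load('pose.npy');W=lambda P:np.array(P,float)@R.from_euler('z',p[2]).as_matrix().T+[p[0],p[1],3]
print(proj(g,T,W([[-82,-112,56],[-82,112,56],[39,-50,55],[39,0,55],[-52,-55,50],[-52,5,50],[82,112,56]])).round())
for th in (2.1,2.2,2.3):print(th,proj(g,T,W([[-52+88*np.cos(th),-55,50+88*np.sin(th)],[-52+88*np.cos(th),5,50+88*np.sin(th)]])).round())
"
```

```text
t 2.05 XYZ [-8.950e+01 -1.000e-01  1.197e+02] F [-0.4 -0.4  0.3] w 0.1 ty [ 0.008  1.    -0.004] tz [ 0.006 -0.004 -1.   ]
[[195. 264.]
 [426. 262.]
 [262. 365.]
 [308. 364.]
 [255. 288.]
 [314. 287.]
 [408. 396.]]
2.1 [[243. 289.]
 [326. 289.]]
2.2 [[243. 277.]
 [325. 276.]]
2.3 [[244. 265.]
 [324. 264.]]
```

View pics/w1.png

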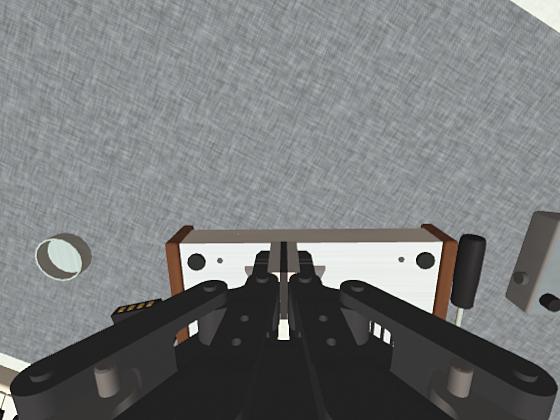

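The feet at (197,262) and (426,261) match the predicted pixels. The door's edge is at row 265, so its angle is about 2.28. The fingertips sit behind it, so I'll go down and sweep.

Request:
servo_tool(turn=[[0,0,0],[0,0,0],[0,0,0],[0,0,0],[0,0,0]], dp=[[0,0,-0.037],[0,0,-0.037],[0,0,0],[0.009,0.0046,0],[0.009,0.0046,0]], fingers=[0,0,0,0,0])

```text
clock: 2.72
position: [471.4, -105.4, 105.0]
ee_rot: [-0.234, 0.972, -0.003, 0.011]
contact_force: [-0.2, -0.1, 1.3]
gripper_width: -0.1
```

```bash
python3 -c "
from h import *
rel()"
```

```text
t 2.73 XYZ [-62.9  -2.9  52. ] F [-0.2 -0.1  1.3] w -0.1 ty [ 0.007  1.    -0.011] tz [ 0.021 -0.011 -1.   ]
```

Request:
servo_tool(turn=[[0,0.012,0],[0,0.012,0],[0,0,0],[0,0,0],[0,0,0]], dp=[[0.0087,0.0051,-0.0014],[0.0087,0.0051,-0.0014],[0.0087,0.0051,-0.0014],[0.0087,0.0051,-0.0014],[0.0087,0.0051,-0.0014]], fingers=[0,0,0,0,0])

```text
clock: 3.35
position: [520.1, -77.7, 99.6]
ee_rot: [-0.235, 0.972, -0.001, 0.001]
contact_force: [-0.6, -0.3, -0.2]
gripper_width: 0.1
```

```bash
python3 -c "
from h import *
rel(); g,f=cam('side'); cv2.imwrite('pics/s1.png',cv2.resize(g['img'][150:290,200:400,::-1],(800,560),interpolation=cv2.INTER_CUBIC))"
```

```text
t 3.35 XYZ [-6.9 -0.7 46.6] F [-0.7  0.  -0.2] w 0.1 ty [ 0.006  1.    -0.002] tz [ 0.002 -0.002 -1.   ]
```

View pics/s1.png

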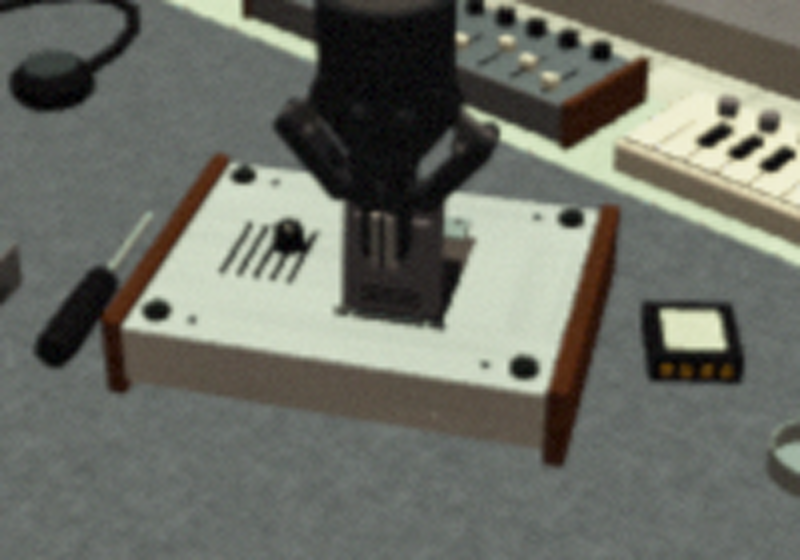

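The door is close to upright, with the fingers on its outer face. I'll follow an arc of about 45 mm radius to fold it over.

Request:
servo_tool(turn=[[0,0,0],[0,0,0],[0,0,0],[0,0,0],[0,0,0]], dp=[[0.008,0.0042,-0.003],[0.008,0.0042,-0.005],[0.007,0.0037,-0.006],[0.0053,0.0028,-0.007],[0.0035,0.0018,-0.006]], fingers=[0,0,0,0,0])

```text
clock: 4.03
position: [555.1, -59.4, 70.5]
ee_rot: [-0.235, 0.972, -0.001, 0.001]
contact_force: [0.2, -0.6, -0.1]
gripper_width: -0.1
```

```bash
python3 -c "
from h import *
rel()"
```

```text
t 4.03 XYZ [32.6 -0.6 17.5] F [-0.1 -0.7 -0.1] w -0.1 ty [ 0.005  1.    -0.002] tz [ 0.003 -0.002 -1.   ]
```

Request:
servo_tool(turn=[[0,0,0],[0,0,0],[0,0,0],[0,0,0],[0,0,0]], dp=[[0.0018,0.0009,-0.004],[0.0027,0.0014,-0.004],[0.0027,0.0014,-0.003],[0.0027,0.0014,-0.002],[0,0,-0.002]], fingers=[0,0,0,0,0])

```text
clock: 4.65
position: [564.2, -54.5, 54.5]
ee_rot: [-0.235, 0.972, -0.001, -0.0]
contact_force: [-1.7, 1.3, 4.1]
gripper_width: -0.1
```

```bash
python3 -c "
from h import *
rel()"
```

```text
t 4.65 XYZ [42.9 -0.5  1.5] F [-0.9  2.   4.1] w -0.1 ty [ 0.005  1.    -0.001] tz [-0.001 -0.001 -1.   ]
```

Request:
servo_tool(turn=[[0,0,0],[0,0,0],[0,0,0],[0,0,0],[0,0,0]], dp=[[0.002,0.001,-0.001],[0.001,0.0005,-0.002],[0,0,-0.002],[0,0,-0.002],[0,0,-0.002]], fingers=[0,0,0,0,0])

```text
clock: 5.28
position: [566.3, -53.6, 52.7]
ee_rot: [-0.236, 0.972, -0.002, -0.001]
contact_force: [-6.0, 0.8, 13.8]
gripper_width: -0.3
```

```bash
python3 -c "
from h import *
rel()"
```

```text
t 5.28 XYZ [45.3 -0.6 -0.3] F [-5.   3.5 13.8] w -0.3 ty [ 0.003  1.    -0.003] tz [-0.004 -0.003 -1.   ]
```

Request:
servo_tool(turn=[[0,0,0],[0,0,0],[0,0,0],[0,0,0],[0,0,0]], dp=[[0.0027,0.0014,-0.002],[0.0027,0.0014,-0.002],[0.0027,0.0014,-0.002],[0.0027,0.0014,-0.002],[0.0027,0.0014,-0.002]], fingers=[0,0,0,0,0])

```text
clock: 5.9
position: [574.0, -49.8, 52.2]
ee_rot: [-0.237, 0.971, -0.004, -0.008]
contact_force: [-11.6, -3.6, 18.8]
gripper_width: -0.2
```

```bash
python3 -c "
from h import *
rel()"
```

```text
t 5.9 XYZ [53.8 -0.8 -0.8] F [-12.    2.2  18.8] w -0.2 ty [ 0.001  1.    -0.003] tz [-0.018 -0.003 -1.   ]
```

Request:
servo_tool(turn=[[0,0,0],[0,0,0],[0,0,0],[0,0,0],[0,0,0]], dp=[[0.0023,0.0012,-0.0015],[0.0023,0.0012,-0.0015],[0.0023,0.0012,-0.0015],[0.0023,0.0012,-0.0015],[0.0023,0.0012,-0.0015]], fingers=[0,0,0,0,0])

```text
clock: 6.52
position: [574.1, -49.8, 52.6]
ee_rot: [-0.237, 0.971, -0.005, -0.022]
contact_force: [-7.8, -3.5, 14.2]
gripper_width: -0.0
```

```bash
python3 -c "
from h import *
rel(); g,f=cam('scene'); cv2.imwrite('pics/c1.png',cv2.resize(g['img'][150:275,190:350,::-1],(768,600),interpolation=cv2.INTER_CUBIC))"
```

```text
t 6.53 XYZ [53.9 -0.9 -0.4] F [-8.5  0.5 14.2] w -0.0 ty [ 0.001  1.    -0.   ] tz [-0.045 -0.    -0.999]
```

View pics/c1.png

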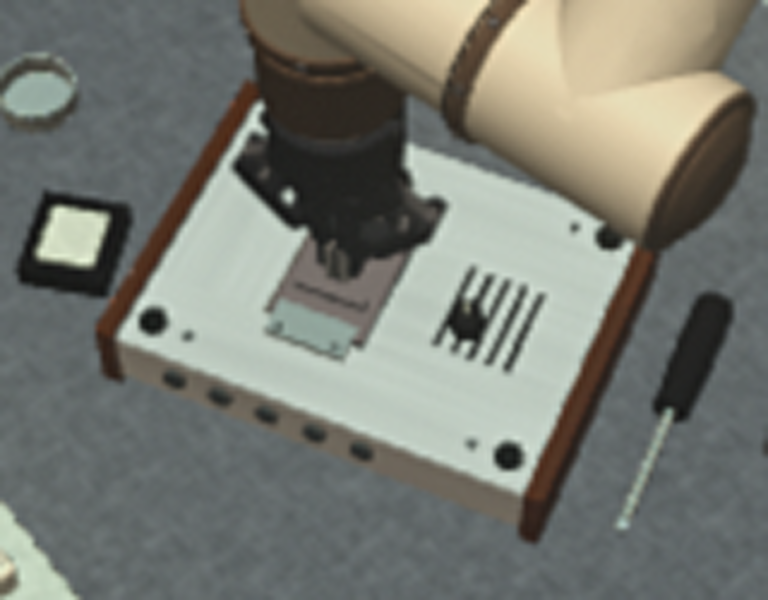

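Request:
servo_tool(turn=[[0.01,-0.02,0],[0.01,-0.02,0],[0.003,-0.006,0],[0.003,-0.006,0],[0.003,-0.006,0]], dp=[[0.0035,0.0018,-0.0013],[0.0035,0.0018,-0.0013],[0.0035,0.0018,-0.0013],[0.0035,0.0018,-0.0013],[0.0035,0.0018,-0.0013]], fingers=[0,0,0,0,0])

```text
clock: 7.2
position: [578.2, -48.0, 52.3]
ee_rot: [-0.237, 0.971, 0.0, -0.006]
contact_force: [-10.7, -5.4, 15.5]
gripper_width: -0.2
```

```bash
python3 -c "
from h import *
rel()"
```

```text
t 7.2 XYZ [58.4 -1.2 -0.7] F [-12.    0.1  15.5] w -0.2 ty [0.001 1.    0.003] tz [-0.012  0.003 -1.   ]
```

Request:
servo_tool(turn=[[0.005,-0.009,0],[0.003,-0.006,0],[0.003,-0.006,0],[0.003,-0.006,0],[0.003,-0.006,0]], dp=[[0.004,0.0021,-0.0013],[0.004,0.0021,-0.0013],[0.004,0.0021,-0.0013],[0.004,0.0021,-0.0013],[0.004,0.0021,-0.0013]], fingers=[0,0,0,0,0])

```text
clock: 7.82
position: [580.2, -47.1, 52.1]
ee_rot: [-0.237, 0.972, 0.002, -0.009]
contact_force: [-10.5, -6.0, 15.8]
gripper_width: -0.0
```

```bash
python3 - <<'E'
from h import *
s=rel(); g,f=cam("wrist"); T=wristT(g,s); p=np.load('pose.npy')
W=lambda P:np.array(P,float)@R.from_euler('z',p[2]).as_matrix().T+[p[0],p[1],3]
im=cv2.cvtColor(g["img"],cv2.COLOR_RGB2GRAY); cv2.imwrite('pics/w2.png',g["img"][:,:,::-1])
for P in [[-82,-112,56],[-82,112,56]]:
    q=proj(g,T,W([P]))[0]; u,v=q.astype(int); print("pred",q.round(1))
    if 25<u<535 and 25<v<395:
        w=im[v-25:v+26,u-25:u+26]; n,l,st,c=cv2.connectedComponentsWithStats((w<75).astype(np.uint8))
        for k in range(1,n):
            if st[k][4]>80: c0=c[k]+[u-25,v-25]; print(c0.round(1),st[k], "shift mm",(R.from_euler('z',p[2]).as_matrix().T@(atz(g,T,c0,59)-W([P])[0])).round(1))
E
```

```text
t 7.83 XYZ [60.6 -1.3 -0.9] F [-12.1  -0.5  15.8] w -0.0 ty [0.002 1.    0.009] tz [-0.017  0.009 -1.   ]
pred [84.2 72.3]
[89.2 72.7] [   9    4   42   44 1436] shift mm [0.1 2.2 0. ]
pred [598.6  72.1]
```

Request:
servo_tool(turn=[[0.008,-0.015,0],[0.003,-0.006,0],[0.003,-0.006,0],[0.003,-0.006,0],[0.003,-0.006,0]], dp=[[0.0045,0.0023,-0.0013],[0.0045,0.0023,-0.0013],[0.0045,0.0023,-0.0013],[0.0045,0.0023,-0.0013],[0.0045,0.0023,-0.0013]], fingers=[0,0,0,0,0])

```text
clock: 8.5
position: [580.3, -47.0, 52.0]
ee_rot: [-0.236, 0.972, 0.006, -0.015]
contact_force: [-12.0, -5.4, 17.2]
gripper_width: 0.1
```

```bash
python3 -c "
from h import *
rel()"
```

```text
t 8.5 XYZ [60.6 -1.3 -1. ] F [-13.1   0.7  17.2] w 0.1 ty [0.003 1.    0.018] tz [-0.026  0.018 -0.999]
```

It stopped at 60.6 mm against an expected home of about 60. I'll lift straight off.

Request:
servo_tool(turn=[[0,0,0],[0,0,0],[0,0,0],[0,0,0],[0,0,0]], dp=[[0.001,0.0005,0.001],[0,0,0.004],[0,0,0.015],[0,0,0.03],[-0.02,-0.01,0.03]], fingers=[0,0,0,0,0])

```text
clock: 9.12
position: [562.3, -56.0, 133.7]
ee_rot: [-0.236, 0.972, 0.006, -0.015]
contact_force: [0.3, 0.4, -1.0]
gripper_width: -0.2
```

Request:
servo_tool(turn=[[0,0,0],[0,0,0],[0,0,0],[0,0,0],[0,0,0]], dp=[[-0.035,-0.018,0.03],[-0.035,-0.018,0.03],[-0.035,-0.018,0],[0,0,0],[0,0,0]], fingers=[0,0,0,0,0])

```text
clock: 9.75
position: [460.9, -110.1, 203.3]
ee_rot: [-0.238, 0.971, 0.004, -0.004]
contact_force: [0.3, 0.9, 0.3]
gripper_width: -0.1
```

```bash
python3 - <<'E'
from h import *
s=rel(); g,f=cam("wrist"); T=wristT(g,s); p=np.load('pose.npy')
W=lambda P:np.array(P,float)@R.from_euler('z',p[2]).as_matrix().T+[p[0],p[1],3]
cv2.imwrite('pics/w3.png',g["img"][:,:,::-1])
print("lip edge",proj(g,T,W([[39,-50,55],[39,0,55]])).round())
for sl in (0,.003*1e3,6,9): print(sl,"edge corners",proj(g,T,W([[36+sl,-55,50],[36+sl,5,50]])).round(1).tolist(),"bar ends",proj(g,T,W([[10+sl,-47,56],[10+sl,-3,56]])).round(1).tolist())
g,f=cam('scene'); cv2.imwrite('pics/c2.png',cv2.resize(g['img'][150:275,190:350,::-1],(768,600),interpolation=cv2.INTER_CUBIC))
E
```

```text
t 9.75 XYZ [-74.4  -2.2 150.3] F [0.7 0.7 0.3] w -0.1 ty [-0.     1.     0.009] tz [-0.005  0.009 -1.   ]
lip edge [[263. 336.]
 [305. 335.]]
0 edge corners [[258.5, 330.7], [309.4, 330.4]] bar ends [[264.7, 314.6], [303.4, 314.4]]
3.0 edge corners [[258.6, 332.8], [309.3, 332.6]] bar ends [[264.7, 316.9], [303.3, 316.7]]
6 edge corners [[258.6, 335.0], [309.2, 334.7]] bar ends [[264.8, 319.2], [303.3, 319.0]]
9 edge corners [[258.7, 337.2], [309.2, 336.9]] bar ends [[264.8, 321.4], [303.2, 321.2]]
```

View pics/c2.png

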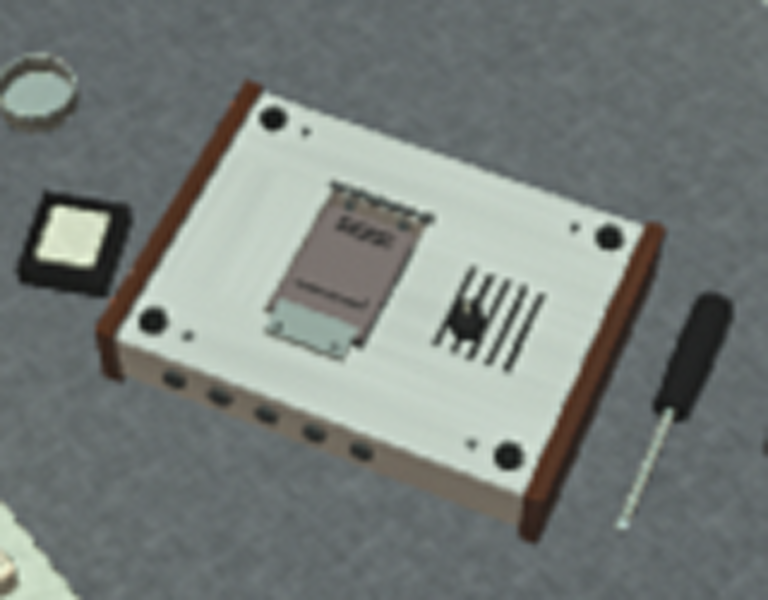

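View pics/w3.png

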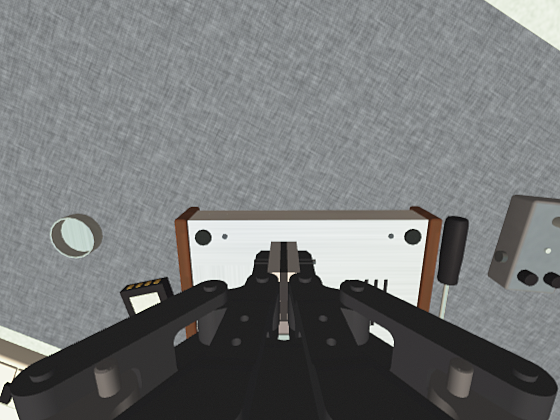

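The scene shot shows the door flat with its edge at the lip: bar at (330,293), corners at (267,312) and (362,347). The wrist view is blocked by the fingers, so I'll move the camera over for a sharper check.

Request:
servo_tool(turn=[[0,0,0],[0,0,0],[0,0,0],[0,0,0],[0,0,0]], dp=[[0.042,0.022,0],[0.042,0.022,0],[0.042,0.022,0],[0.042,0.022,-0.02],[0,0,0]], fingers=[0,0,0,0,0])

```text
clock: 10.48
position: [636.9, -16.4, 177.9]
ee_rot: [-0.239, 0.971, 0.004, -0.006]
contact_force: [-1.3, 0.2, 0.0]
gripper_width: -0.4
```

```bash
python3 - <<'E'
from h import *
s=rel(); g,f=cam("wrist"); T=wristT(g,s); p=np.load('pose.npy')
W=lambda P:np.array(P,float)@R.from_euler('z',p[2]).as_matrix().T+[p[0],p[1],3]
q=proj(g,T,W([[39,-50,55],[39,0,55],[-52,-25,50]])); print("lip edge",q.round(), "hinge")
for sl in (0,3,6,9): print(sl,"edge corners",proj(g,T,W([[36+sl,-55,50],[36+sl,5,50]])).round(1).tolist(),"bar ends",proj(g,T,W([[10+sl,-47,56],[10+sl,-3,56]])).round(1).tolist())
u,v=q[:2].mean(0).astype(int); u0=max(0,u-100);v0=max(0,v-100); print(u0,v0)
cv2.imwrite('pics/w4.png',cv2.resize(g["img"][v0:v0+150,u0:u0+200,::-1],(800,600),interpolation=cv2.INTER_CUBIC))
E
```

```text
t 10.47 XYZ [125.   -0.2 124.9] F [-1.   0.8  0. ] w -0.4 ty [-0.003  1.     0.01 ] tz [-0.01  0.01 -1.  ]
lip edge [[255. 168.]
 [310. 168.]
 [282.  59.]] hinge
0 edge corners [[249.5, 163.7], [314.8, 163.8]] bar ends [[257.1, 134.6], [307.3, 134.7]]
3 edge corners [[249.6, 167.0], [314.7, 167.0]] bar ends [[257.2, 138.1], [307.3, 138.2]]
6 edge corners [[249.7, 170.2], [314.6, 170.3]] bar ends [[257.3, 141.6], [307.2, 141.7]]
9 edge corners [[249.8, 173.4], [314.5, 173.5]] bar ends [[257.4, 145.1], [307.1, 145.2]]
182 67
```

View pics/w4.png

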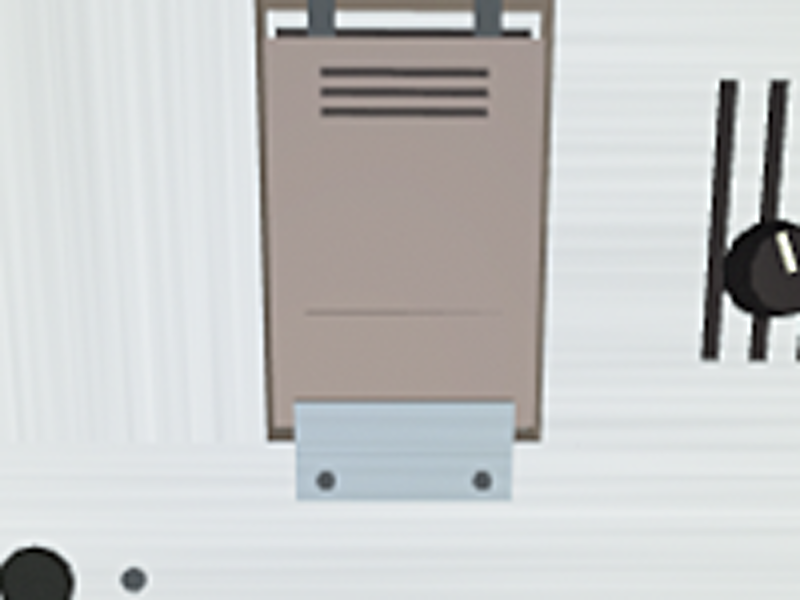

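The corners are at row 174.5 (predicted 173.4 at 9 mm slide) and the bar is at row 145 (predicted 145.1). The lip covers the door's edge, so it is fully home.

```bash
python3 -c "
from bench import *
print(job_done())"
```

```text
the job is handed in; nothing more can be done
None
```

The battery door is closed and latched. I swept it over with shut fingertips on its outer face, pressed it flat with about 14–19 N, and slid it forward until it stopped. I handed the job in at about 10.5 s on the robot's clock, with the arm raised clear of everything. No verdict was reported.

- **Door:** the last wrist picture shows it flat, with the steel lip over its free edge. The thumb bar is at row 145 (145.1 expected at 9 mm slide) and the edge corners at about row 174.5 (173.4 expected). That puts it about 9 mm home, with the edge about 6 mm past the lip, held with the robot clear of it.
- **How it slid:** friction under the pressing fingertip seems to have done most or all of the sliding before the finger reached the thumb bar. Pushing on against the bar then brought no further movement.
- **Synthesizer:** one foot measured during the push showed 0.1 mm of movement in the push direction and 2.2 mm sideways. The calibration is only good to about 2 mm, so I don't read the sideways figure as real movement. The lip's edge was also within 0.5 pixel of where it was predicted.
- **Other objects:** the knob cap, screwdriver, spare battery and tin look undisturbed in the last pictures. I judged this by eye and did not measure it. I did not check the mug, pedal or headphones at the end, but the arm did not work near them.

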